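# Raise the weighted press arm and slide out the dop sled

### The arm

A 6-joint arm with a two-finger parallel gripper is mounted at the origin on a cart in front of the work surface, level with it; the furniture and walls round the work are solid. World frame = base frame: x ahead of the robot, y to its left, z up, the work surface at z = 0. Lengths are in m, angles in rad, forces in N, time in s.
With the tool pointing down it reaches from about 0.375 to 0.975 m from the base axis. Payload 3.8 kg.
Tool frame: the origin (TCP) lies at the very end of the fingers, on their centre line; the grasp point (between the pads) lies 19 mm behind it; z points along the fingers, y is the line along which they close (so a half turn about z gives the same grasp; the last joint's range is limited). The gripper opens to 85 mm and grips with 20 to 120 N. Pads are 22 mm wide; open, the fingers measure 114 mm over their backs; the gripper's body (76 mm by 85 mm) begins 54 mm behind the grasp point. The pads swing forward as they close: fully open they stand 13 mm farther back than shut.
Start: joints at [-1.253, 0.264, 1.604, -0, 1.274, -0.037], TCP at [0.234, -0.633, 0.193] pointing down, gripper open.
Joint ranges: [-2.63, 2.63], [-0.94, 2.18], [0.31, 2.57], [-1.31, 4.45], [0, 2.66], [-2.55, 2.55]. Speed limits (rad/s): [2.57, 2.57, 3.14, 3.14, 3.14, 3.14].

### API

Orientations are given as [roll, pitch, yaw] about the fixed x, y, z axes, in that order (R = Rz(yaw) Ry(pitch) Rx(roll)).
In Python, from station import manip gives the robot as it stands.
- The arm moves only by the tool step_arm, never from a script. Its argument "series" is a list of rows, each an object with "linear": the shift along the tool's x, y, z in m, a list of three; "angular": the turn, a rotation vector about the tool's x, y, z in rad, a list of three. A call has 1 to 8 rows; each row shifts and turns the commanded pose from where the row before left it, along the tool's axes as they then stand; what a row does not reach is not made up. A row lasts 1/8 s, in which the tool goes at most 62.5 mm and 10.7 degrees, less where a joint would pass 70% of its speed; a pose out of reach is approached as far as the arm can. A call with a gripper value outside its range is refused whole. "claw" is the finger opening in m, from 0 to 0.0854, set as the call begins (left out, the last holds). The fingers move at their own pace and stop on an object; "force" is the grip in N (left out, the last holds). Time passes only in rows, so rows that do not move let the fingers close. It gives the time, the measured TCP pose, the force, the opening and the grip force at its end, in the units of the state.
- manip.get_state(): the state, without advancing time (a new reading comes with each control period).
- manip.snapshot(name): name is "scene" or "side" or "wrist"; returns (picture, depth): 420x560x3 uint8, blue, green, red; 420x560 float32, m along the optical axis (not along the pixel's ray), 0 where there is no reading.
- manip.get_calibration(name): a dict with "intrinsics" (3x3 intrinsics, pixels), "origin" and "orientation" of the camera in the world. Camera axes: x right, y up, looking along -z (the intrinsics and any distortion apply to the point x, -y, -z); pixel columns grow to the right and rows downward; lengths in m; the calibration is good to about 2 mm. A picture is of the moment at which its call begins: read the wrist's pose just before it. get_calibration takes no time and is no camera call; for the wrist camera it gives the pose at the moment of the call.
- manip.finish_job(): hands the job in; it is judged then, once.
The state is a dict: "time": time; "joint_positions": joint angles; "qd": joint speeds; "joint_torque": joint torques, N m; "ee_pos": TCP position; "orientation": TCP orientation; "force": force on the tool from outside, world axes, zero at the start; "moment": the same for the moment, N m; "gripper_width": finger opening in m; "gripper_force": force on a finger pad.
Only numpy, scipy, OpenCV 4.12 (cv2) and the standard library are available. Lean on these libraries where they do the work, as an engineer would, in place of code of your own. Each camera call takes 0.05 s, during which the arm holds its last target. There are 200 camera calls.

### The job

At the little dop-setting stand, push the counterweighted press arm up by its red crossbar, past its balance point, so that it falls back and stays raised by itself. Then push the sled out from under it by its orange end plate, all the way to its stop on the left, with the copper dop still standing in its nest. Only push: grasp and lift nothing, leave the sled where it is until the arm is up, and do not disturb the dropper bottle, the flask or the dop rack standing round the stand.

Things in the scene. Friction and masses are not known exactly. Their poses are not given: they have to be found in the camera images.
- stand: Grey fixed press stand. Origin on the worktop under the hinge; its own -x (front, where the arm points when down) faces roughly the robot, +y is to the left seen from the robot, z up. Spine plate 90 mm wide from x=-165 to +70 mm; cross plate from x=-178 to -102, y=-65 to +150; plates 12 mm thick, sled rails on the cross plate up to z=20. Two upright cheeks at y=+-29 (8 thick, x=-42 to +42) up to z=118.
- hinge (a point): Centre of the hinge of the press arm, 100 mm above the worktop; the hinge axis runs along the stand's y.
- press_arm (a joint): Angle of the press arm in rad. 0: down, level, pointing to the stand's -x, its pad hanging 2 mm over the dop. It grows as the arm rises; the arm balances at about 0.77: below that it falls shut, beyond it falls back by itself within about 2 s to its stop at 1.83. The arm is 155 mm long in front of the hinge, with a brass counterweight behind. It takes about 2 N at the red crossbar.
- handle (a point): Centre of the red crossbar of the press arm: a level bar 50 mm long along the stand's y and 18 mm in diameter, on a bent rod. With the arm down it lies 100 mm in front of the hinge and 90 mm above it (190 mm above the worktop), so that pushing it towards the hinge (stand's +x) raises the arm; it travels on a circle of 135 mm radius about the hinge, highest (235 mm above the worktop) at 0.84 rad, and ends behind the hinge.
- sled (a joint): Travel of the sled in m along the stand's +y (to the left). 0: under the pad; 0.085: at its stop. Friction about 1.5 N holds it where it is left.
- push_plate (a point): Middle of the outer (right, stand's -y) face of the orange upright plate on the right end of the sled. The plate is 36 mm wide along the stand's x, 6 mm thick, from z=13 to z=65 mm above the worktop; this point is 43 mm above the worktop. Push it towards the stand's +y.
- nest (a point): Floor of the round nest in the sled's dark block (44x60 mm, its top 27 mm above the worktop), 19 mm above the worktop, 36 mm from the outer face of the orange plate. The nest is 14 mm wide and 8 mm deep.
- dop_mid (a point): Centre of the loose copper-coloured dop, 12 mm in diameter and 33 mm tall, 18 g, standing upright in the nest.
- oil_dropper: White dropper bottle with a red cap, 28x28x67 mm, standing on the worktop right of the stand; origin at its underside. A bystander.
- flask: White bottle with a blue cap, 44x44x103 mm, standing left of the stand's cheeks; origin at its underside. A bystander.
- dop_rack: Round black rack full of steel dops, 65 mm wide, 33 mm tall, standing left of the stand's cross plate; origin at its underside. A bystander.

How it is judged:
By the outcome, as a careful person would: the job done as asked, in the order asked, and still so for the second after the job is handed in, with the robot touching nothing.
It also fails if it takes over 51 s, if anything falls off the work surface, if the arm or the gripper's body presses on something with over 40 N, if the wrist force passes 120 N, or if a joint passes its speed limit or range.

## Working session

There is one attempt and no reset: what is moved stays moved. The work goes in short steps, Python scripts to look and compute and a tool call to move; the robot and the scene stay as the last step left them, time stands still between calls to the robot, and variables do not carry over. Pictures are saved under pics/ and viewed, at most 12 in all, crops included, and the job is handed in when it is done.

Besides the shell and the picture viewer there is one more tool, called in YAML: its name, and indented under it one key for each argument. step_arm: Moves the arm, as the interface text tells. Its arguments: {"type":"object","properties":{"series":{"type":"array","items":{"type":"object","properties":{"linear":{"type":"array","items":{"type":"number"}},"angular":{"type":"array","items":{"type":"number"}}}}},"claw":{"type":"number"},"force":{"type":"number"}},"required":["series"]}

```bash
mkdir -p pics; cat > h.py <<'E'
import numpy as np, cv2
from station import manip
def pts(cal,dep):
    K=np.array(cal["intrinsics"]);h,w=dep.shape
    u,v=np.meshgrid(np.arange(w),np.arange(h))
    P=np.stack([(u-K[0,2])/K[0,0]*dep,-(v-K[1,2])/K[1,1]*dep,-dep],-1)
    R=np.array(cal["orientation"])
    if R.shape!=(3,3):
        from scipy.spatial.transform import Rotation as Ro
        R=Ro.from_euler('xyz',R).as_matrix()
    return P@R.T+np.array(cal["origin"])
E
python3 - <<'E'
from h import *
ims=[]
for n in("scene","side"):
    c=manip.get_calibration(n); print(n,c)
    im,d=manip.snapshot(n); np.savez(f"/tmp/{n}.npz",im=im,P=pts(c,d),d=d); cv2.imwrite(f"pics/{n}0.png",im)
print(manip.get_state())
E
```

```text
scene {'intrinsics': array([[488.17181163,   0.        , 269.64443513],
       [  0.        , 488.17181163, 204.53505583],
       [  0.        ,   0.        ,   1.        ]]), 'origin': array([0.17514924, 0.67393178, 0.9038372 ]), 'orientation': array([ 0.66317935, -0.01649836, -2.42372441])}
side {'intrinsics': array([[527.39019366,   0.        , 275.89596303],
       [  0.        , 527.39019366, 205.04796819],
       [  0.        ,   0.        ,   1.        ]]), 'origin': array([0.29112926, 1.05604868, 0.80126824]), 'orientation': array([ 9.33797302e-01, -1.35670205e-03, -2.84045433e+00])}
{'time': 0.1, 'joint_positions': array([-1.25288439e+00,  2.64707368e-01,  1.60525770e+00, -3.49010034e-05,
        1.27369321e+00, -3.68802265e-02]), 'qd': array([-0.00104173, -0.00239544, -0.00188215,  0.00099298,  0.0015695 ,
        0.0001909 ]), 'joint_torque': array([-3.19051742e-04, -5.16706216e+01, -3.68590021e+01,  1.14474045e-05,
        6.31090079e-03, -3.04169157e-05]), 'ee_pos': array([ 0.23425708, -0.63225083,  0.19195574]), 'orientation': array([-3.13952720e+00, -4.28352823e-05,  3.54802366e-01]), 'force': array([ 0.06475772, -0.47962831, -0.07040258]), 'moment': array([-0.01609312, -0.00172004, -0.00212533]), 'gripper_force': 0.0, 'gripper_width': 0.08542529005384637}
```

View pics/scene0.png

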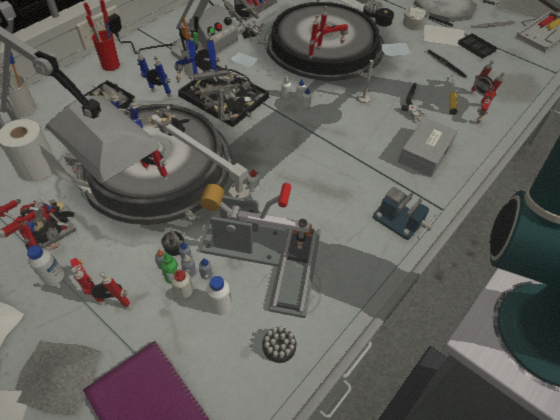

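View pics/side0.png

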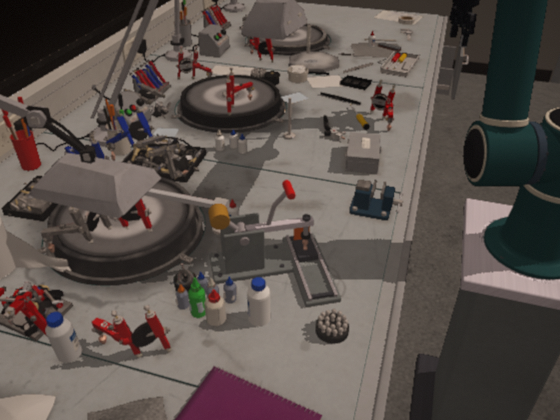

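The scene view shows the red crossbar at (285,195), the counterweight at (212,197), the dop and orange plate near (302,230), the rails' end at (290,305) and the rack at (280,344). In the side view the crossbar is at (289,188), the counterweight at (220,214) and the orange plate at (298,231). I'll measure these next.

```bash
python3 - <<'E'
from h import *
def show(n,name,box,lo,hi):
    z=np.load(f"/tmp/{n}.npz");im,P,d=z["im"],z["P"],z["d"]
    hsv=cv2.cvtColor(im,cv2.COLOR_BGR2HSV)
    m=cv2.inRange(hsv,lo,hi)
    if lo[0]==0: m|=cv2.inRange(hsv,(172,lo[1],lo[2]),(180,255,255))
    k=np.zeros_like(m);x0,y0,x1,y1=box;k[y0:y1,x0:x1]=255;m&=k
    m=(m>0)&(d>0);Q=P[m]
    if len(Q)<5: print(n,name,len(Q));return
    c=np.median(Q,0);Q=Q[np.linalg.norm(Q-c,axis=1)<.06]
    u,s,v=np.linalg.svd(Q-Q.mean(0),full_matrices=False)
    print(n,name,len(Q),Q.mean(0).round(4),"min",Q.min(0).round(3),"max",Q.max(0).round(3),"ax",v[0].round(3),np.degrees(np.arctan2(v[0][1],v[0][0])).round(1))
R=((0,150,90),(6,255,255))
show("scene","bar",(270,175,300,212),*R); show("side","bar",(278,175,302,202),*R)
show("scene","cap",(243,165,262,182),*R); show("side","cap",(226,196,240,210),*R)
O=((5,120,50),(22,255,255))
show("scene","orange",(285,215,320,255),*O); show("side","orange",(288,215,315,250),*O)
show("scene","cw",(198,180,226,212),(10,100,60),(30,255,255)); show("side","cw",(205,200,234,232),(10,100,60),(30,255,255))
z=np.load("/tmp/scene.npz");P=z["P"]
for n,(u,v) in dict(rack=(280,340),flaskcap=(217,284),railL=(274,308),railR=(304,312),cheektop=(235,216),armtip=(300,220)).items(): print(n,P[v-1:v+2,u-1:u+2].reshape(-1,3).mean(0).round(3))
a=cv2.resize(z["im"][150:330,180:340],None,fx=3.3,fy=3.3,interpolation=cv2.INTER_CUBIC)
b=cv2.resize(np.load("/tmp/side.npz")["im"][160:340,190:350][:, :80],None,fx=3.3,fy=3.3)
a=a[:594,:530]; b=np.load("/tmp/side.npz")["im"][165:310,200:345]
cv2.imwrite("pics/crop.png",np.hstack([cv2.resize(z["im"][155:320,195:335],(400,471)),cv2.resize(b,(400,471))]))
E
```

```text
scene bar 176 [0.5251 0.2134 0.1966] min [0.51  0.189 0.185] max [0.541 0.234 0.201] ax [-0.474  0.879 -0.057] 118.3
side bar 138 [0.525  0.2155 0.1958] min [0.51  0.187 0.185] max [0.543 0.235 0.2  ] ax [-0.496  0.865 -0.074] 119.9
scene cap 2
side cap 13 [0.6909 0.1217 0.0588] min [0.688 0.117 0.052] max [0.695 0.127 0.066] ax [-0.16   0.281  0.946] 119.7
scene orange 32 [0.5027 0.1603 0.0375] min [0.494 0.154 0.025] max [0.523 0.172 0.063] ax [ 0.76   0.43  -0.487] 29.5
side orange 95 [0.5148 0.1687 0.0457] min [0.495 0.154 0.028] max [0.525 0.205 0.091] ax [-0.172  0.313  0.934] 118.9
scene cw 486 [0.6485 0.2867 0.1552] min [0.629 0.256 0.128] max [0.677 0.308 0.168] ax [-0.276  0.842 -0.464] 108.1
side cw 441 [0.649  0.29   0.1532] min [0.627 0.259 0.125] max [0.678 0.308 0.168] ax [-0.509  0.637 -0.579] 128.6
rack [0.391 0.374 0.016]
flaskcap [0.527 0.399 0.103]
railL [0.414 0.368 0.111]
railR [0.394 0.297 0.012]
cheektop [0.606 0.268 0.111]
armtip [0.505 0.182 0.102]
```

View pics/crop.png

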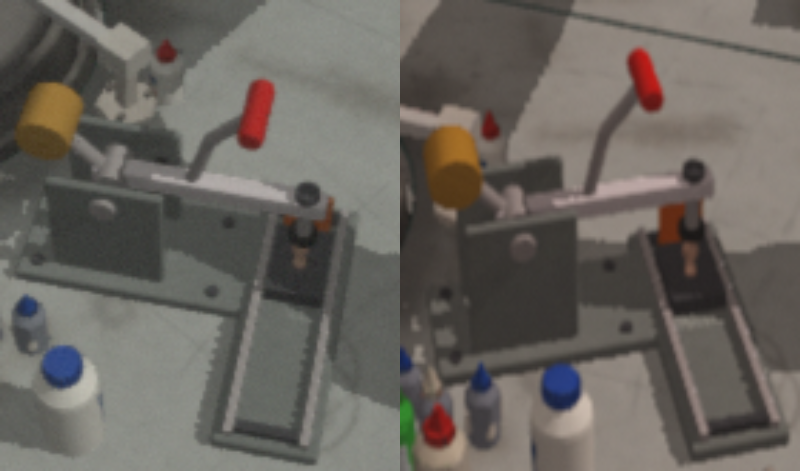

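The stand's yaw is about 0.506, with the hinge near (0.614, 0.262). I'll check for obstacles behind the stand and work out the approach deltas.

```bash
cat >> h.py <<'E'
from scipy.spatial.transform import Rotation as Ro
YAW=0.506; H=np.array([.614,.262,0]); Rs=Ro.from_euler('z',YAW).as_matrix()
def s2w(p): return H+Rs@np.array(p)
def w2s(p): return Rs.T@(np.array(p)-H)
def delta(target):   # tool-frame shift from the measured pose to a stand-frame target
    s=manip.get_state();R=Ro.from_euler('xyz',s["orientation"]).as_matrix()
    return (R.T@(s2w(target)-s["ee_pos"])).round(4)
def st():
    s=manip.get_state();print(s["time"].__round__(2),"tcp stand",w2s(s["ee_pos"]).round(4),"rpy",np.round(s["orientation"],3),"F stand",(Rs.T@s["force"]).round(1),"w",round(s["gripper_width"],4),"q",np.round(s["joint_positions"],2))
E
python3 - <<'E'
from h import *
z=np.load("/tmp/scene.npz");P=z["P"].reshape(-1,3);Q=(P-H)@Rs
m=(Q[:,2]>.06)&(Q[:,2]<.6)&(abs(Q[:,1])<.2)&(Q[:,0]>-.25)&(Q[:,0]<.15)
for x in np.arange(-.25,.15,.04):
    print(round(x,2),[int(1000*max([0,*Q[m&(Q[:,0]>=x)&(Q[:,0]<x+.04)&(Q[:,1]>=y)&(Q[:,1]<y+.04),2]])) for y in np.arange(-.2,.2,.04)])
st()
s=manip.get_state();R=Ro.from_euler('xyz',s["orientation"]).as_matrix()
print("via1",R.T@(np.array([.5,-.25,.32])-s["ee_pos"]))
print("via2 from via1, yaw .506",Ro.from_euler('xyz',[np.pi,0,YAW]).as_matrix().T@(s2w([-.16,0,.32])-[.5,-.25,.32]))
E
```

```text
-0.25 [0, 0, 0, 0, 0, 0, 0, 0, 0, 0]
-0.21 [0, 0, 0, 0, 0, 0, 0, 0, 0, 0]
-0.17 [0, 0, 0, 0, 119, 116, 0, 0, 0, 0]
-0.13 [0, 0, 0, 0, 200, 201, 0, 0, 0, 0]
-0.09 [0, 0, 0, 0, 187, 184, 0, 0, 0, 0]
-0.05 [0, 0, 0, 0, 119, 122, 0, 0, 106, 105]
-0.01 [67, 83, 0, 0, 158, 158, 0, 0, 106, 105]
0.03 [78, 83, 0, 0, 168, 167, 0, 65, 72, 0]
0.07 [81, 79, 0, 0, 0, 0, 0, 94, 81, 0]
0.11 [84, 0, 0, 0, 238, 67, 0, 94, 76, 0]
0.1 tcp stand [-0.7656 -0.5981  0.192 ] rpy [-3.14  -0.     0.355] F stand [-0.2 -0.5 -0.1] w 0.0854 q [-1.25  0.26  1.61 -0.    1.27 -0.04]
via1 [ 0.38199252 -0.26638584 -0.12747796]
via2 from via1, yaw .506 [ 1.87872061e-01 -3.92587607e-01 -4.80781156e-17]
```

step_arm:
  series:
    - {"linear":[0.047,-0.033,-0.016]}
    - {"linear":[0.047,-0.033,-0.016]}
    - {"linear":[0.047,-0.033,-0.016]}
    - {"linear":[0.047,-0.033,-0.016]}
    - {"linear":[0.047,-0.033,-0.016]}
    - {"linear":[0.047,-0.033,-0.016]}
    - {"linear":[0.047,-0.033,-0.016]}
    - {"linear":[0.0,0.0,0.0],"angular":[0,0,-0.151]}
  claw: 0
  force: 60

```text
invalid input at $.series[0]: expected keys linear, angular
```

```bash
python3 -c "
from h import *
st();print(delta([-.16,0,.25]))"
```

```text
0.1 tcp stand [-0.7656 -0.5981  0.192 ] rpy [-3.14  -0.     0.355] F stand [-0.2 -0.5 -0.1] w 0.0854 q [-1.25  0.26  1.61 -0.    1.27 -0.04]
[ 0.5086 -0.6826 -0.0566]
```

step_arm:
  series:
    - {"linear":[0.047,-0.033,-0.016],"angular":[0,0,0]}
    - {"linear":[0.047,-0.033,-0.016],"angular":[0,0,0]}
    - {"linear":[0.047,-0.033,-0.016],"angular":[0,0,0]}
    - {"linear":[0.047,-0.033,-0.016],"angular":[0,0,0]}
    - {"linear":[0.047,-0.033,-0.016],"angular":[0,0,0]}
    - {"linear":[0.047,-0.033,-0.016],"angular":[0,0,0]}
    - {"linear":[0.047,-0.033,-0.016],"angular":[0,0,0]}
    - {"linear":[0,0,0],"angular":[0,0,-0.151]}
  claw: 0
  force: 60

```text
time: 1.1
ee_pos: [0.4654, -0.2989, 0.3067]
orientation: [3.14, -0.002, 0.515]
force: [-0.6, -0.5, 0.2]
gripper_width: -0.0003
gripper_force: 0.0
```

```bash
python3 -c "
from h import *
st();print(delta([-.16,0,.27]))"
```

```text
1.1 tcp stand [-0.4018 -0.4185  0.3067] rpy [ 3.14e+00 -2.00e-03  5.15e-01] F stand [-0.8 -0.1  0.2] w -0.0003 q [-0.62 -0.02  1.71  0.    1.44  0.44]
[ 0.2455 -0.4164  0.0366]
```

step_arm:
  series:
    - {"linear":[0.03,-0.052,0.002],"angular":[0,0,0]}
    - {"linear":[0.03,-0.052,0.002],"angular":[0,0,0]}
    - {"linear":[0.03,-0.052,0.002],"angular":[0,0,0]}
    - {"linear":[0.03,-0.052,0.002],"angular":[0,0,0]}
    - {"linear":[0.03,-0.052,0.002],"angular":[0,0,0]}
    - {"linear":[0.03,-0.052,0.002],"angular":[0,0,0]}
    - {"linear":[0.03,-0.052,0.002],"angular":[0,0,0]}
    - {"linear":[0.03,-0.052,0.002],"angular":[0,0,0]}

```text
time: 2.1
ee_pos: [0.4706, 0.18, 0.2888]
orientation: [3.141, 0.0, 0.506]
force: [1.1, 0.2, -0.1]
gripper_width: -0.0001
gripper_force: 0.0
```

```bash
python3 -c "
from h import *
im,d=manip.snapshot('side');cv2.imwrite('pics/side1.png',im[100:320,150:430])
st();print(delta([-.15,0,.172]))"
```

```text
2.15 tcp stand [-0.1624  0.0045  0.2882] rpy [-3.135e+00 -2.000e-03  5.100e-01] F stand [2.8 3.6 0.4] w -0.0 q [ 0.32 -0.11  1.83  0.01  1.42  1.38]
[0.0121 0.0053 0.1162]
```

View pics/side1.png

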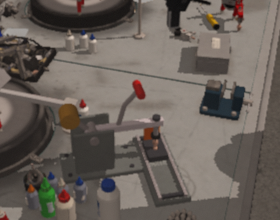

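The arm does not appear over the stand in this view: only a dark gripper shows at about (180,15) in the crop. The picture was probably taken while the move was still running, so from here I'll call tools one at a time.

```bash
python3 -c "
from h import *
im,d=manip.snapshot('side');cv2.imwrite('pics/side2.png',im[100:320,150:430])
st();print(delta([-.15,0,.172]))"
```

```text
2.2 tcp stand [-0.1641  0.001   0.2882] rpy [-3.139e+00  1.000e-03  5.120e-01] F stand [-0.3  0.8 -0.3] w 0.0001 q [ 0.32 -0.11  1.83  0.    1.42  1.38]
[0.0142 0.0014 0.1162]
```

View pics/side2.png

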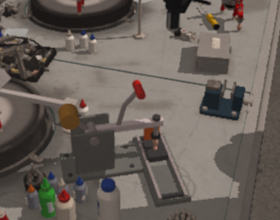

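```bash
python3 -c "
from h import *
for n in('side','scene'):
    im,d=manip.snapshot(n);c=manip.get_calibration(n);s=manip.get_state()
    R=Ro.from_euler('xyz',c['orientation']).as_matrix();K=c['intrinsics']
    for p in (s['ee_pos'],[.5251,.2134,.1966],[.691,.122,.06]):
        q=R.T@(np.array(p)-c['origin']);print(n,K[0,0]*q[0]/-q[2]+K[0,2],K[1,1]*q[1]/q[2]+K[1,2],-q[2])
    cv2.imwrite('pics/%s3.png'%n,im)
st()
a=cv2.imread('pics/side3.png');b=cv2.imread('pics/scene3.png');cv2.imwrite('pics/both3.png',cv2.resize(np.hstack([a,b]),(800,300)))
"
```

```text
side 321.37917864371497 144.88288876250553 1.0199399445147426
side 288.6411135953995 188.26556330490675 1.0623656595850004
side 231.35762191233889 202.8076394013888 1.2532328322533326
scene 323.983422189931 165.36776707821735 0.8353287134543501
scene 284.4386276393022 194.3664002299747 0.9130236655497742
scene 252.60876561334715 171.75302947241255 1.1293745429820454
2.3 tcp stand [-0.1658 -0.0031  0.2884] rpy [3.141e+00 2.000e-03 5.090e-01] F stand [ 0.1  0.1 -0.9] w 0.0001 q [ 0.31 -0.11  1.83 -0.    1.42  1.38]
```

View pics/both3.png

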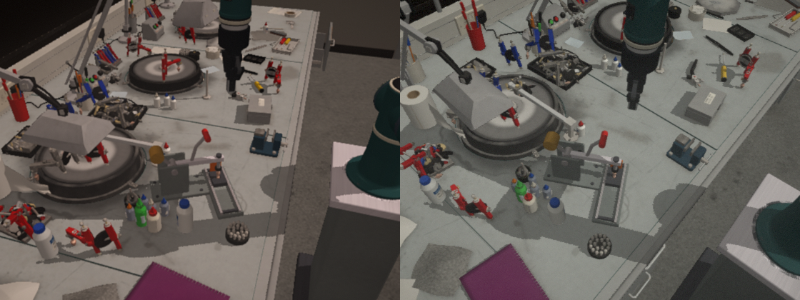

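Both views show the gripper standing in front of and above the red crossbar, with its tip near (323,133) in the side view and (325,150) in the scene view. That's slightly higher than the TCP projects, so I'll check the tip with depth.

```bash
python3 -c "
from h import *
for n in('side','scene'):
    im,d=manip.snapshot(n);P=pts(manip.get_calibration(n),d);Q=(P.reshape(-1,3)-H)@Rs
    t=w2s(manip.get_state()['ee_pos'])
    q=Q[(np.linalg.norm(Q[:,:2]-t[:2],axis=1)<.05)&(Q[:,2]>.22)&(Q[:,2]<.5)]
    lo=q[:,2].min(); print(n,len(q),t.round(3))
    for z in np.arange(.27,.40,.015):
        k=q[(q[:,2]>=z)&(q[:,2]<z+.015)]
        if len(k): print(round(z,3),len(k),k[:,:2].min(0).round(3),k[:,:2].max(0).round(3))
print(delta([-.155,0,.172]));st()
"
```

```text
side 2267 [-0.166 -0.004  0.289]
0.315 18 [-0.174 -0.003] [-0.155  0.007]
0.33 83 [-0.176 -0.011] [-0.153  0.015]
0.345 95 [-0.175 -0.007] [-0.153  0.015]
0.36 63 [-0.175 -0.028] [-0.152  0.03 ]
0.375 131 [-0.177 -0.045] [-0.151  0.043]
0.39 135 [-0.176 -0.052] [-0.147  0.046]
scene 2254 [-0.166 -0.005  0.289]
0.315 10 [-0.174  0.001] [-0.154  0.005]
0.33 69 [-0.175  0.001] [-0.153  0.012]
0.345 64 [-0.175  0.002] [-0.154  0.013]
0.36 5 [-0.177  0.008] [-0.157  0.028]
0.375 28 [-0.179  0.007] [-0.15  0.04]
0.39 106 [-0.181 -0.008] [-0.147  0.045]
[ 0.0113 -0.0049  0.1168]
2.4 tcp stand [-0.1662 -0.0048  0.2888] rpy [3.141e+00 1.000e-03 5.050e-01] F stand [ 0.1 -0.8  0.2] w 0.0001 q [ 0.31 -0.11  1.83 -0.    1.42  1.38]
```

```bash
python3 -c "
from h import *
im,d=manip.snapshot('scene')
print(d[136:176:3,316:334:3].round(3)); print(im[136:176:3,324])
cv2.imwrite('pics/tip.png',cv2.resize(im[100:220,260:380],(600,600),interpolation=cv2.INTER_NEAREST))"
```

```text
[[1.291 0.707 0.702 0.7   0.699 0.696]
 [1.285 0.738 0.729 0.724 0.72  0.714]
 [1.281 1.279 0.774 0.777 0.777 0.75 ]
 [1.27  1.272 0.782 0.78  0.777 0.788]
 [1.268 0.798 0.786 0.79  0.784 0.792]
 [1.259 1.26  0.802 0.789 0.789 0.798]
 [1.25  1.254 1.253 1.251 1.25  1.252]
 [1.244 1.247 1.247 1.244 1.244 1.247]
 [1.238 1.24  1.24  1.235 1.242 1.238]
 [1.236 1.23  1.228 1.233 1.234 1.231]
 [1.224 1.224 1.227 1.224 1.226 1.226]
 [1.221 1.22  1.22  1.216 1.221 1.218]
 [1.213 1.216 1.215 1.215 1.213 1.214]
 [1.208 1.209 1.206 1.205 1.206 1.209]]
[[ 49  48  47]
 [ 39  38  40]
 [ 36  38  38]
 [ 37  37  36]
 [ 42  42  43]
 [ 68  69  68]
 [139 148 144]
 [141 149 146]
 [140 147 143]
 [136 146 141]
 [136 143 140]
 [135 143 141]
 [135 142 139]
 [139 145 143]]
```

View pics/tip.png

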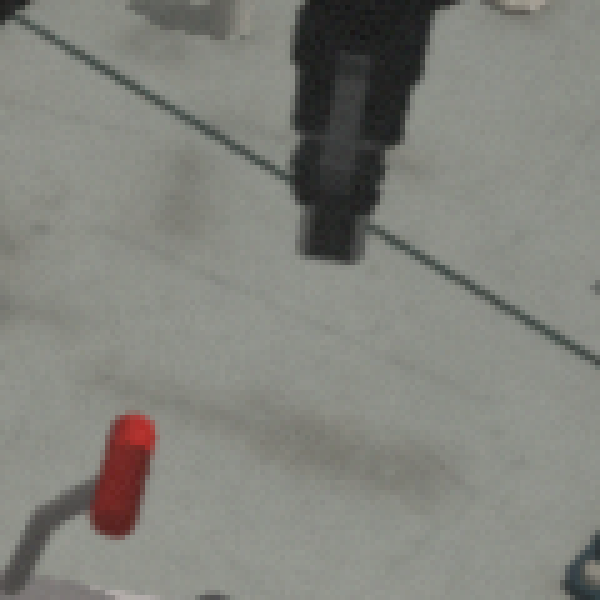

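The crop shows the closed finger block ending at about (330,262) in crop pixels, with the bar at (122,475). By depth the tip sits at z ≈ 0.315, about 25 mm above the reported TCP. I'll use heights that work for either reading.

step_arm:
  series:
    - {"linear":[0.002,0,0.03],"angular":[0,0,0]}
    - {"linear":[0.002,0,0.03],"angular":[0,0,0]}
    - {"linear":[0.002,-0.002,0.03],"angular":[0,0,0]}
    - {"linear":[0.002,-0.002,0.03],"angular":[0,0,0]}
    - {"linear":[0.003,-0.001,0.019],"angular":[0,0,0]}
    - {"linear":[0,0,0],"angular":[0,0,0]}

```text
time: 3.2
ee_pos: [0.4775, 0.1866, 0.1487]
orientation: [-3.141, 0.003, 0.504]
force: [-0.2, -0.9, 1.1]
gripper_width: 0.0003
gripper_force: 0.0
```

```bash
sleep 1; python3 -c "
from h import *
im,d=manip.snapshot('side');P=pts(manip.get_calibration('side'),d);Q=(P.reshape(-1,3)-H)@Rs
q=Q[(abs(Q[:,0]+.155)<.03)&(abs(Q[:,1])<.04)&(Q[:,2]>.13)]
print(np.sort(q[:,2])[:12].round(3)); st()
cv2.imwrite('pics/pre.png',cv2.resize(im[120:270,220:370],(600,600)))"
```

```text
[0.187 0.187 0.188 0.188 0.188 0.188 0.188 0.189 0.189 0.19  0.191 0.191]
3.25 tcp stand [-0.1549  0.0002  0.1502] rpy [3.142e+00 1.000e-03 5.050e-01] F stand [-0.8 -0.1  0.5] w 0.0001 q [ 0.32 -0.01  1.99 -0.    1.16  1.39]
```

View pics/pre.png

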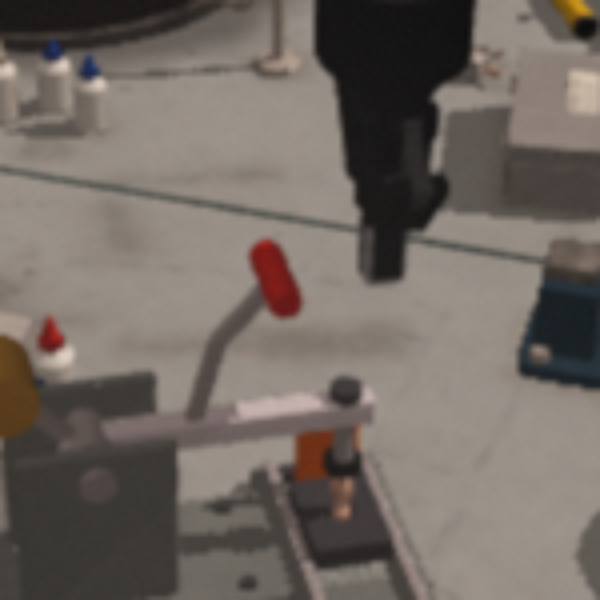

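The side view shows the finger tip at (380,280) in the crop, about level with the bar at (275,278) and well above the arm's knob at (345,385). I'll lower 10 mm and push along the bar's arc.

step_arm:
  series:
    - {"linear":[0.012,0,0.01],"angular":[0,0,0]}
    - {"linear":[0.012,0,0],"angular":[0,0,0]}
    - {"linear":[0.011,0,0],"angular":[0,0,0]}
    - {"linear":[0.008,0,-0.009],"angular":[0,0,0]}
    - {"linear":[0.008,0,-0.007],"angular":[0,0,0]}
    - {"linear":[0.01,0,-0.007],"angular":[0,0,0]}
    - {"linear":[0.01,0,-0.006],"angular":[0,0,0]}
    - {"linear":[0.01,0,-0.005],"angular":[0,0,0]}

```text
time: 4.25
ee_pos: [0.5502, 0.2277, 0.1747]
orientation: [3.142, -0.001, 0.506]
force: [-1.5, -1.3, 0.3]
gripper_width: 0.0001
gripper_force: 0.8
```

```bash
sleep 1; python3 -c "
from h import *
im,d=manip.snapshot('side');P=pts(manip.get_calibration('side'),d);st()
hsv=cv2.cvtColor(im,cv2.COLOR_BGR2HSV);m=(cv2.inRange(hsv,(0,150,60),(6,255,255))|cv2.inRange(hsv,(172,150,60),(180,255,255)))>0
Q=(P-H)@Rs;m&=(Q[...,2]>.15)&(abs(Q[...,1])<.05)&(Q[...,0]>-.15)&(Q[...,0]<.15)
q=Q[m];print(len(q),q.mean(0).round(3),q.max(0).round(3))
cv2.imwrite('pics/push.png',cv2.resize(im[120:270,220:370],(600,600)))"
```

```text
4.3 tcp stand [-0.0706  0.0009  0.1754] rpy [ 3.141e+00 -3.000e-03  5.060e-01] F stand [ 2.4 -0.5  0.1] w -0.0002 q [0.35 0.13 1.8  0.   1.21 1.42]
143 [-0.051  0.004  0.232] [-0.036  0.024  0.498]
```

The bar is rising with the finger (centre now at x ≈ -0.05). I'll continue past balance and withdraw upward.

step_arm:
  series:
    - {"linear":[0.01,0,-0.004],"angular":[0,0,0]}
    - {"linear":[0.01,0,-0.003],"angular":[0,0,0]}
    - {"linear":[0.01,0,-0.002],"angular":[0,0,0]}
    - {"linear":[0.01,0,-0.001],"angular":[0,0,0]}
    - {"linear":[0.011,0,0],"angular":[0,0,0]}
    - {"linear":[0.011,0,0],"angular":[0,0,0]}
    - {"linear":[0.01,0,0],"angular":[0,0,0]}
    - {"linear":[0,0,-0.05],"angular":[0,0,0]}

```text
time: 5.3
ee_pos: [0.6096, 0.2611, 0.2284]
orientation: [-3.14, 0.011, 0.506]
force: [0.1, 0.4, 0.8]
gripper_width: -0.0
gripper_force: 0.0
```

step_arm:
  series:
    - {"linear":[0,0,-0.06],"angular":[0,0,0]}
    - {"linear":[0,0,-0.06],"angular":[0,0,0]}
    - {"linear":[-0.02,0.02,-0.02],"angular":[0,0,0]}
    - {"linear":[-0.05,0.03,0],"angular":[0,0,0]}
    - {"linear":[-0.05,0.03,0],"angular":[0,0,0]}
    - {"linear":[-0.05,0.03,0],"angular":[0,0,0]}
    - {"linear":[0,0,0],"angular":[0,0,0]}
    - {"linear":[0,0,0],"angular":[0,0,0]}

```text
time: 6.3
ee_pos: [0.5166, 0.0831, 0.3737]
orientation: [-3.141, 0.0, 0.505]
force: [0.0, -0.2, -0.5]
gripper_width: -0.0
gripper_force: 0.0
```

```bash
sleep 1; python3 -c "
from h import *
for n in ('side','scene'):
    im,d=manip.snapshot(n);P=pts(manip.get_calibration(n),d)
    hsv=cv2.cvtColor(im,cv2.COLOR_BGR2HSV);m=(cv2.inRange(hsv,(0,150,60),(6,255,255))|cv2.inRange(hsv,(172,150,60),(180,255,255)))>0
    Q=(P-H)@Rs;k=m&(Q[...,2]>.13)&(Q[...,2]<.26)&(abs(Q[...,1])<.05)&(abs(Q[...,0])<.15)
    q=Q[k];print(len(q),np.median(q,0).round(3) if len(q) else 0)
    o=cv2.inRange(hsv,(5,150,50),(16,255,255))>0;k=o&(abs(Q[...,0]+.14)<.03)&(abs(Q[...,1]+.033)<.02)&(Q[...,2]>.03)&(Q[...,2]<.08);q=Q[k]
    print('plate',len(q),q.min(0).round(3),q.max(0).round(3),np.median(q,0).round(3))
    cv2.imwrite('pics/%sup.png'%n,cv2.resize(im[100:320,190:410],(600,600)))
st();print(delta([-.14,-.10,.12]))"
```

```text
149 [0.11  0.007 0.18 ]
plate 187 [-0.158 -0.041  0.03 ] [-0.124 -0.03   0.068] [-0.141 -0.035  0.049]
167 [0.11  0.006 0.181]
plate 161 [-0.157 -0.04   0.031] [-0.124 -0.032  0.067] [-0.14  -0.035  0.051]
6.4 tcp stand [-0.171  -0.1088  0.3736] rpy [-3.141  0.     0.506] F stand [-0.9 -0.  -0.2] w -0.0001 q [ 0.11 -0.08  1.66  0.    1.57  1.18]
[ 0.0312 -0.0086  0.2536]
```

View pics/sideup.png

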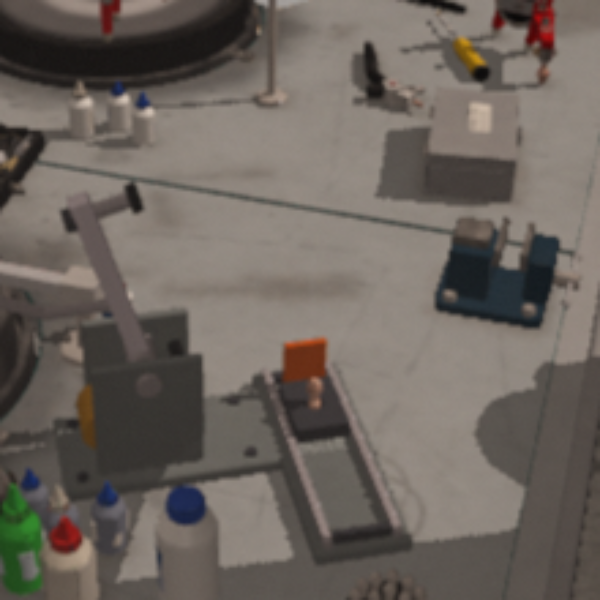

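The press arm is up at its stop, with the red bar behind the hinge. The orange plate (305,360) and dop (315,392) are undisturbed. I'll descend beside the plate.

step_arm:
  series:
    - {"linear":[0.015,0,0.05],"angular":[0,0,0]}
    - {"linear":[0.016,0,0.055],"angular":[0,0,0]}
    - {"linear":[0,0,0.06],"angular":[0,0,0]}
    - {"linear":[0,0,0.06],"angular":[0,0,0]}
    - {"linear":[0,0,0.05],"angular":[0,0,0]}
    - {"linear":[0,0,0.04],"angular":[0,0,0]}
    - {"linear":[0,0,0.01],"angular":[0,0,0]}
    - {"linear":[0,0,0],"angular":[0,0,0]}

```text
time: 7.4
ee_pos: [0.544, 0.0991, 0.0489]
orientation: [-3.141, 0.001, 0.507]
force: [0.6, 0.3, -0.2]
gripper_width: 0.0002
gripper_force: 0.0
```

```bash
sleep 1; python3 -c "
from h import *
for n in ('side','scene'):
    im,d=manip.snapshot(n);P=pts(manip.get_calibration(n),d);Q=((P-H)@Rs).reshape(-1,3);t=w2s(manip.get_state()['ee_pos'])
    q=Q[(np.abs(Q[:,:2]-t[:2])<[.025,.05]).all(1)&(Q[:,1]<-.05)&(Q[:,2]>.025)]
    for z in np.arange(.03,.17,.015):
        k=q[(q[:,2]>=z)&(q[:,2]<z+.015)]
        if len(k): print(n,round(z,3),len(k),k[:,:2].min(0).round(3),k[:,:2].max(0).round(3))
    cv2.imwrite('pics/%slow.png'%n,cv2.resize(im[130:280,230:380],(600,600)))
st()"
```

```text
side 0.075 7 [-0.149 -0.105] [-0.132 -0.1  ]
side 0.09 48 [-0.151 -0.111] [-0.128 -0.091]
side 0.105 57 [-0.151 -0.111] [-0.128 -0.089]
side 0.12 19 [-0.144 -0.131] [-0.127 -0.077]
side 0.135 57 [-0.151 -0.151] [-0.124 -0.064]
side 0.15 74 [-0.156 -0.153] [-0.122 -0.059]
side 0.165 62 [-0.157 -0.119] [-0.12 -0.06]
scene 0.075 2 [-0.144 -0.104] [-0.135 -0.104]
scene 0.09 31 [-0.148 -0.113] [-0.126 -0.093]
scene 0.105 26 [-0.147 -0.101] [-0.128 -0.093]
scene 0.12 2 [-0.15  -0.099] [-0.149 -0.098]
scene 0.135 12 [-0.15  -0.101] [-0.124 -0.067]
scene 0.15 45 [-0.154 -0.102] [-0.121 -0.06 ]
scene 0.165 53 [-0.155 -0.099] [-0.12  -0.061]
7.5 tcp stand [-0.1386 -0.1095  0.0511] rpy [ 3.14e+00 -3.00e-03  5.06e-01] F stand [0.4 0.  1.4] w 0.0002 q [0.13 0.17 2.   0.   0.97 1.2 ]
```

View pics/sidelow.png

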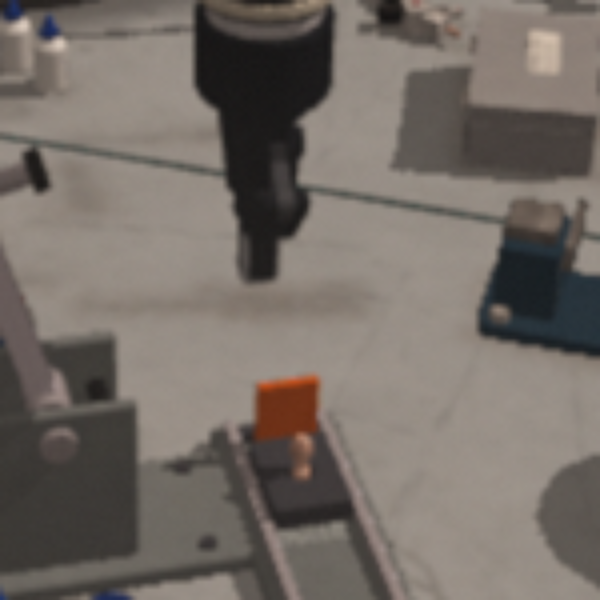

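The tip is beside the plate at (258,280) in the crop, at z ≈ 0.08 by depth (28 mm above the reported TCP). I'll lower another 41 mm and make contact gently.

step_arm:
  series:
    - {"linear":[0,0,0.02],"angular":[0,0,0]}
    - {"linear":[0,0,0.021],"angular":[0,0,0]}
    - {"linear":[0,-0.025,0],"angular":[0,0,0]}
    - {"linear":[0,-0.015,0],"angular":[0,0,0]}
    - {"linear":[0,-0.005,0],"angular":[0,0,0]}
    - {"linear":[0,-0.005,0],"angular":[0,0,0]}
    - {"linear":[0,-0.005,0],"angular":[0,0,0]}
    - {"linear":[0,-0.005,0],"angular":[0,0,0]}

```text
time: 8.5
ee_pos: [0.5155, 0.1508, 0.0086]
orientation: [3.141, -0.001, 0.506]
force: [1.2, -2.2, 1.0]
gripper_width: 0.0004
gripper_force: 0.8
```

```bash
sleep 1; cat >> h.py <<'E'
def plate():
    for n in ('side','scene'):
        im,d=manip.snapshot(n);P=pts(manip.get_calibration(n),d);Q=(P-H)@Rs
        hsv=cv2.cvtColor(im,cv2.COLOR_BGR2HSV);o=cv2.inRange(hsv,(5,150,50),(16,255,255))>0
        k=o&(abs(Q[...,0]+.14)<.03)&(Q[...,1]>-.06)&(Q[...,1]<.12)&(Q[...,2]>.03)&(Q[...,2]<.08);q=Q[k]
        print('plate',len(q),np.median(q,0).round(3) if len(q) else '')
    st()
E
python3 -c "
from h import *
plate()"
```

```text
plate 210 [-0.141 -0.029  0.05 ]
plate 171 [-0.141 -0.028  0.052]
8.6 tcp stand [-0.1404 -0.0489  0.0083] rpy [ 3.142 -0.     0.506] F stand [ 0.1 -0.9 -0.1] w -0.0003 q [0.24 0.19 2.06 0.   0.88 1.3 ]
```

step_arm:
  series:
    - {"linear":[0,-0.004,0],"angular":[0,0,0]}
    - {"linear":[0,-0.006,0],"angular":[0,0,0]}
    - {"linear":[0,-0.007,0],"angular":[0,0,0]}
    - {"linear":[0,-0.007,0],"angular":[0,0,0]}
    - {"linear":[0,-0.007,0],"angular":[0,0,0]}
    - {"linear":[0,-0.007,0],"angular":[0,0,0]}
    - {"linear":[0,-0.007,0],"angular":[0,0,0]}
    - {"linear":[0,-0.006,0],"angular":[0,0,0]}

```text
time: 9.6
ee_pos: [0.4896, 0.1959, 0.008]
orientation: [-3.142, 0.001, 0.506]
force: [-0.3, -2.1, 0.3]
gripper_width: -0.0001
gripper_force: 0.8
```

```bash
sleep 1; python3 -c "
from h import *
plate()"
```

```text
plate 211 [-0.142  0.023  0.051]
plate 169 [-0.142  0.024  0.05 ]
9.7 tcp stand [-0.1407  0.0028  0.008 ] rpy [-3.141  0.     0.506] F stand [-0.2  0.4 -0.5] w 0.0001 q [0.33 0.18 2.08 0.   0.88 1.4 ]
```

step_arm:
  series:
    - {"linear":[0,-0.005,0],"angular":[0,0,0]}
    - {"linear":[0,-0.005,0],"angular":[0,0,0]}
    - {"linear":[0,-0.004,0],"angular":[0,0,0]}
    - {"linear":[0,-0.003,0],"angular":[0,0,0]}
    - {"linear":[0,-0.002,0],"angular":[0,0,0]}
    - {"linear":[0,-0.002,0],"angular":[0,0,0]}
    - {"linear":[0,-0.002,0],"angular":[0,0,0]}
    - {"linear":[0,-0.002,0],"angular":[0,0,0]}

```text
time: 10.7
ee_pos: [0.4779, 0.2174, 0.0081]
orientation: [3.142, 0.0, 0.506]
force: [-0.0, -2.5, -0.9]
gripper_width: 0.0003
gripper_force: 0.8
```

step_arm:
  series:
    - {"linear":[0,-0.001,0],"angular":[0,0,0]}
    - {"linear":[0,-0.001,0],"angular":[0,0,0]}
    - {"linear":[0,-0.001,0],"angular":[0,0,0]}
    - {"linear":[0,0,0],"angular":[0,0,0]}

```text
time: 11.2
ee_pos: [0.4766, 0.2199, 0.0082]
orientation: [3.141, 0.0, 0.506]
force: [0.4, -3.4, -0.5]
gripper_width: -0.0001
gripper_force: 1.3
```

```bash
sleep 1; python3 -c "
from h import *
plate()"
```

```text
plate 225 [-0.142  0.05   0.05 ]
plate 152 [-0.143  0.05   0.049]
11.3 tcp stand [-0.1406  0.0297  0.0082] rpy [3.141 0.    0.506] F stand [-0.8 -2.8 -0.8] w 0.0001 q [ 0.38  0.17  2.09 -0.    0.88  1.45]
```

step_arm:
  series:
    - {"linear":[0,-0.001,0],"angular":[0,0,0]}
    - {"linear":[0,-0.001,0],"angular":[0,0,0]}
    - {"linear":[0,-0.001,0],"angular":[0,0,0]}
    - {"linear":[0,0,0],"angular":[0,0,0]}

```text
time: 11.8
ee_pos: [0.4765, 0.22, 0.0083]
orientation: [3.137, 0.0, 0.507]
force: [4.3, -11.8, -1.3]
gripper_width: -0.0
gripper_force: 6.8
```

```bash
sleep 1; python3 -c "
from h import *
plate()"
```

```text
plate 219 [-0.142  0.05   0.051]
plate 148 [-0.143  0.051  0.048]
11.9 tcp stand [-0.1406  0.0299  0.0083] rpy [3.137 0.    0.507] F stand [ -1.4 -13.3  -1.3] w 0.0001 q [ 0.39  0.17  2.09 -0.01  0.88  1.46]
```

The sled is at its stop: force has risen to 13 N with no further travel. I'll back off the plate gently and then withdraw upward.

step_arm:
  series:
    - {"linear":[0,0.003,0],"angular":[0,0,0]}
    - {"linear":[0,0.005,0],"angular":[0,0,0]}
    - {"linear":[0,0.02,0],"angular":[0,0,0]}
    - {"linear":[0,0.03,0],"angular":[0,0,0]}
    - {"linear":[0,0.04,0],"angular":[0,0,0]}
    - {"linear":[0,0.02,-0.03],"angular":[0,0,0]}
    - {"linear":[0,0,-0.06],"angular":[0,0,0]}
    - {"linear":[0,0,-0.06],"angular":[0,0,0]}

```text
time: 12.9
ee_pos: [0.5321, 0.1194, 0.1595]
orientation: [-3.14, 0.0, 0.505]
force: [1.2, -0.2, 0.8]
gripper_width: 0.0002
gripper_force: 0.0
```

step_arm:
  series:
    - {"linear":[0,0.02,-0.05],"angular":[0,0,0]}
    - {"linear":[0,0.04,0],"angular":[0,0,0]}
    - {"linear":[0,0,0],"angular":[0,0,0]}
    - {"linear":[0,0,0],"angular":[0,0,0]}

```text
time: 13.4
ee_pos: [0.5608, 0.0673, 0.2077]
orientation: [-3.14, 0.001, 0.505]
force: [0.5, -0.0, -0.1]
gripper_width: 0.0004
gripper_force: 0.0
```

```bash
sleep 1; python3 -c "
from h import *
plate()
im,d=manip.snapshot('side');cv2.imwrite('pics/end.png',cv2.resize(im[140:350,180:390],(600,600)))"
```

```text
plate 210 [-0.141  0.05   0.051]
plate 174 [-0.142  0.05   0.052]
13.5 tcp stand [-0.141  -0.144   0.2073] rpy [-3.14e+00  1.00e-03  5.06e-01] F stand [-0.4  0.   0.5] w 0.0 q [0.08 0.05 1.83 0.   1.27 1.14]
```

View pics/end.png

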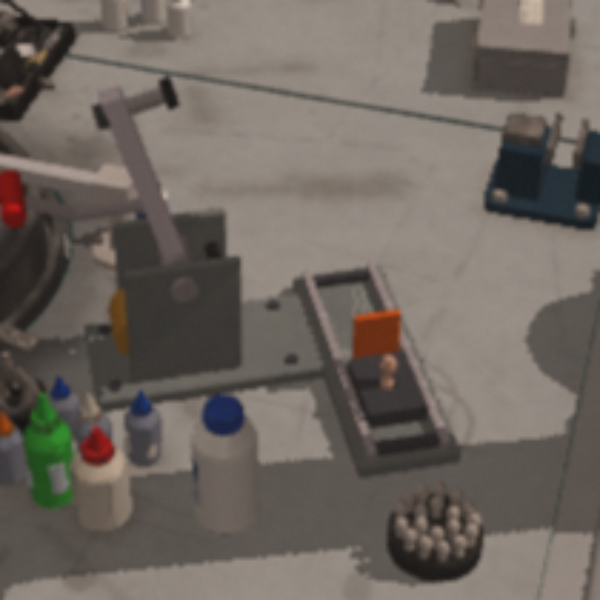

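The arm is raised, the sled is at its left stop with the dop upright at (388,372), and the flask and rack stand where they were. I'm handing the job in.

```bash
python3 -c "
from station import manip
print(manip.finish_job())"
```

```text
the job is handed in; nothing more can be done
None
```

The press arm is up at its rear stop, the sled is pushed 85 mm to its left stop with the dop standing in its nest, the flask and rack are undisturbed (the dropper was out of the last view, but the arm stayed clear of it), and the job was handed in at about 13.5 s.

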